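# Unlock the equipment case and show the lock

### The job

Unlock the case: turn the lock's dial, which clicks at every tick, until its pointer points at the shackle (the index mark), then pull the lock straight back off its shackle. Lift the lock well clear of the case, at least 10 cm above the lid, level with the dial on top, and finish holding it there still in the gripper; leave the joint sample, the roll and the bottle alone.

Things in the scene. Friction and masses are not known exactly. Their poses are not given: they have to be found in the camera images.
- case: Fixed low blue steel case 220 x 300 x 100 mm (x, y, z), grey two-leaf lid, flat top 100 mm above the table. Origin: centre of its underside; -x side is the front. Pose and yaw vary. On the lid are the lock, the fixed shackle and its eye plates (26 mm high), nothing else.
- shackle (a point): Middle of the bow of the fixed steel U-shackle: case x +36 mm, y 0, 15 mm above the lid, i.e. 56 mm from the dial axis while locked. The two legs (8 mm bar, 30 mm apart) and a flat tongue point to the case's -x and enter the lock's +x face by up to 18 mm.
- lock: Loose dial lock, under 0.6 kg, flat on the lid: aluminium block, x -34 to +22 mm, 50 mm wide (y), 30 mm high, dial on top to 59 mm. Origin: on the dial axis at the underside; +x to the shackle. Locked: at case x -20 mm, y 0, yaw as the case, 1.5 mm play. Unlocked it slides off to the case's -x (22 mm clears all), then lifts. Sides can be gripped from above, dial between the fingers.
- dial (a joint): Dial angle on the lock (rad), positive counter-clockwise from above. 0 = pointer to the shackle (lock +x): opens only at this click (about 0.3 rad either side). It clicks and rests at every 45 degrees (0.785 rad), held there by about 0.05 N m. Starts at +0.8 to +2.3; stops at -3.1 and +3.1.
- dial_grip (a point): Grip point on the dial's axis, 48 mm above the lock's underside. The dial is a black disc (36 mm dia) carrying an upright bar 34 mm long, 13 mm wide, 24 mm high (35 to 59 mm above the lock's underside); the bar lies along this point's x axis, and its +x end, with the white line on top, is the pointer.
- coupon: Bystander: welded T-joint sample, steel, base 120 x 80 mm, 81 mm high; origin at the centre of the underside.
- roll: Bystander: green roll standing upright, 80 mm dia, 95 mm high; origin at the centre of the underside.
- bottle: Bystander: red bottle, 56 mm dia, 150 mm high; origin at the centre of the underside.
Things that resemble listed ones, but are neither listed nor needed, are in the scene too. Of the things like the lock, leave any that is orange or yellow; of the rest the larger one is meant.

How it is judged:
By the outcome, as a careful person would: the job done as asked, in the order asked, and still so for the second after the job is handed in, while the arm keeps its last pose, push and grip.
It also fails if it takes over 58 s, if anything falls off the work surface, if the arm or the gripper's body presses on something with over 40 N, if the wrist force passes 120 N, or if a joint passes its speed limit or range.

### The arm

A 6-joint arm with a two-finger parallel gripper is mounted at the origin on the work surface. World frame = base frame: x ahead of the robot, y to its left, z up, the work surface at z = 0. Lengths are in m, angles in rad, forces in N, time in s.
With the tool pointing down it reaches from about 0.275 to 0.825 m from the base axis. Payload 4.9 kg.
Tool frame: the origin (TCP) lies midway between the tips of the shut fingers; the grasp point (between the pads) lies 19 mm behind it (grip_point_offset is the distance from the TCP to the grasp point, in m); z points along the fingers, y is the line along which they close (so a half turn about z gives the same grasp; the last joint's range is limited). The gripper opens to 85 mm and grips with 20 to 120 N. Pads are 22 mm wide; open, the fingers measure 114 mm over their backs; the gripper's body (76 mm by 85 mm) begins 54 mm behind the grasp point. The pads swing forward as they close: fully open they stand 13 mm farther back than shut.
Start: joints at [0.981, 0.326, -0.193, 1.052, 0, 1.437], TCP at [0.242, 0.494, 0.208] pointing down, gripper open.
Joint ranges: [-2.65, 2.65], [-0.97, 1.79], [-1.3, 1.35], [-1.93, 2.1], [-1.47, 1.37], [-3.14, 3.14]. Speed limits (rad/s): [2.57, 2.57, 3.14, 3.14, 3.14, 3.14].

### API

Orientations are given as a rotation vector (axis times angle).
In Python, from cell import * gives the robot as it stands. Calls block until the motion is done:
- movep(position, orientation): joint-space move of the TCP to a pose.
- move_l(position, velocity=0.15, rot=None, until_force=None): straight line of the TCP; rot=None keeps the orientation; velocity is the mean speed in m/s. With until_force (N) it stops when the force on the tool has changed by that much, and returns True; else False.
- set_joints(angles): joint-space move.
- let_go() and grab(newtons=None): open the fingers fully, or close them until they stop; newtons is the grip in N (None keeps the last).
- sleep(seconds).
- ik(position, orientation): joint angles nearest the present ones, or None.
- get_state(): the state.
- grab_frame(name): name is "scene" or "top"; returns a dict with "img" (420x560x3 uint8, red, green, blue), "fx", "fy", "cx", "cy" (pixels), "k1" (the pictures are not rectified: a ray, as slopes to the right and down, at radius r is drawn at 1 + k1 r^2 times it, then the intrinsics apply), "cam_to_world" (4x4, takes a point from camera to world coordinates). Camera axes: x right, y down, z forward; pixel columns grow to the right and rows downward; lengths in m; the calibration is good to about 2 mm. A picture is of the moment at which its call begins. There is no depth.
A pose or a line that the arm cannot do raises MotionError and nothing moves.
- sign_off(): hands the job in; it is judged then, once.
Trained networks look in the newest picture that a camera, given by its name, has taken for a name from the list of things; names that differ only in an ending like _2 or _b are one class to them, and where a whole thing is asked for, a point or a joint stands for the part that bears it (a point fixed in the world has none). Each returns a list of dicts, best first, with "score" (0 to 1); they miss things now and then, are a little off and sometimes report something else, mostly with a low value. They report only what shows in the picture. A call takes as long as a camera call. They do not tell look-alikes from the thing itself.
- spot_in(camera, name): "centre" ([column, row] in pixels, amid what is visible of it).
- silhouettes(camera, name): "mask" (420x560 bool, what is visible of it) and "centre" ([column, row] in pixels, amid what is visible of it).
- tip_of(camera, name): "centre" ([column, row] in pixels: a listed point, or the origin of a listed thing).
The state is a dict: "clock": time; "q": joint angles; "joint_velocities": joint speeds; "tau": joint torques, N m; "position": TCP position; "eef_rot": TCP orientation; "contact_force": force on the tool from outside, world axes, zero at the start; "wrist_torque": the same for the moment, N m; "finger_gap": opening from 0.0 (shut) to 1.0 (fully open); "grasp_force": force on a finger pad.
Only numpy, scipy, OpenCV 4.12 (cv2) and the standard library are available. Lean on these libraries where they do the work, as an engineer would, in place of code of your own. Each camera call takes 0.05 s, during which the arm holds its last target. There are 200 camera calls.

## Working session

There is one attempt and no reset: what is moved stays moved. The work goes in short steps, each a Python script; the robot and the scene stay as the last script left them, time stands still between calls to the robot, and variables do not carry over. Pictures are saved under pics/ and viewed, at most 10 in all, crops included, and the job is handed in when it is done.

```bash
mkdir -p pics
cat > h.py <<'E'
from cell import *
import numpy as np, cv2
from scipy.spatial.transform import Rotation as R
def ray(f,px):
    x=(px[0]-f["cx"])/f["fx"]; y=(px[1]-f["cy"])/f["fy"]; rd=np.hypot(x,y); r=rd
    for _ in range(20): r=rd/(1+f["k1"]*r*r)
    s=r/rd if rd>0 else 1
    T=np.array(f["cam_to_world"]); return T[:3,3],T[:3,:3]@np.array([x*s,y*s,1.])
def at_z(f,px,z):
    o,d=ray(f,px); return o+d*(z-o[2])/d[2]
def proj(f,P):
    T=np.array(f["cam_to_world"]); p=T[:3,:3].T@(np.asarray(P)-T[:3,3]); x,y=p[0]/p[2],p[1]/p[2]
    k=1+f["k1"]*(x*x+y*y); return np.array([f["fx"]*x*k+f["cx"],f["fy"]*y*k+f["cy"]])
def down(yaw):  # tool z down, tool x at heading yaw
    return (R.from_euler('z',yaw)*R.from_euler('x',np.pi)).as_rotvec()
def save(f,n): cv2.imwrite("pics/"+n,cv2.cvtColor(f["img"],cv2.COLOR_RGB2BGR))
E
python3 - <<'E'
from h import *
fs={}
for c in("scene","top"):
    f=fs[c]=grab_frame(c); 
    print(c,np.round(f["cam_to_world"],3).tolist(),f["fx"],f["k1"])
    for n in("lock","case","dial_grip","shackle","dial"):
        print(n,[(np.round(d["centre"]).tolist(),round(d["score"],2)) for d in tip_of(c,n)][:5])
cv2.imwrite("pics/a.png",cv2.cvtColor(np.vstack([fs["top"]["img"]]),cv2.COLOR_RGB2BGR)); save(fs["scene"],"b.png")
s=get_state(); print(s["clock"],s["position"],s["eef_rot"],down(0))
E
```

```text
scene [[-0.58, 0.637, -0.507, 1.075], [0.814, 0.449, -0.368, 0.387], [-0.007, -0.627, -0.779, 0.965], [0.0, 0.0, 0.0, 1.0]] 430.8485503523459 -0.0761565224334293
lock [([285.0, 233.0], 0.82), ([354.0, 309.0], 0.8), ([281.0, 186.0], 0.67), ([344.0, 207.0], 0.58)]
case [([274.0, 257.0], 0.72)]
dial_grip [([286.0, 171.0], 0.56), ([356.0, 304.0], 0.5), ([280.0, 224.0], 0.48), ([345.0, 199.0], 0.42)]
shackle [([260.0, 238.0], 0.74)]Traceback (most recent call last):
  File "<stdin>", line 7, in <module>
ValueError: it knows: bottle, case, coupon, dial_grip, lock, roll, shackle
```

Run:
```python
from h import *
fs={}
for c in("scene","top"):
    f=fs[c]=grab_frame(c); save(f,c+"0.png")
    print(c,np.round(f["cam_to_world"],3).tolist()[2])
    for n,z in(("lock",.1),("case",0),("dial_grip",.148),("shackle",.115),("coupon",0),("roll",0),("bottle",0)):
        print(n,[(np.round(d["centre"]).tolist(),round(d["score"],2),at_z(f,d["centre"],z).round(3)[:2].tolist()) for d in tip_of(c,n)][:5])
s=get_state(); print(s["clock"],s["position"],s["eef_rot"],down(0))
```

```text
scene [-0.007, -0.627, -0.779, 0.965]
lock [([285.0, 187.0], 0.74, [0.441, -0.061]), ([284.0, 234.0], 0.59, [0.572, 0.027]), ([353.0, 312.0], 0.59, [0.653, 0.27]), ([341.0, 207.0], 0.51, [0.414, 0.099])]
case [([275.0, 256.0], 0.9, [0.584, 0.007])]
dial_grip [([355.0, 305.0], 0.61, [0.661, 0.272]), ([288.0, 174.0], 0.47, [0.435, -0.055]), ([281.0, 224.0], 0.45, [0.579, 0.026]), ([347.0, 199.0], 0.43, [0.42, 0.113])]
shackle [([258.0, 240.0], 0.97, [0.631, -0.007]), ([155.0, 177.0], 0.56, [0.626, -0.364])]
coupon [([428.0, 339.0], 0.9, [0.565, 0.437])]
roll [([154.0, 178.0], 0.75, [0.572, -0.464])]
bottle [([456.0, 285.0], 0.8, [0.389, 0.437])]
top [-0.009, -0.121, -0.993, 1.545]
lock [([267.0, 181.0], 0.76, [0.565, 0.026]), ([314.0, 256.0], 0.68, [0.351, -0.111]), ([250.0, 260.0], 0.67, [0.336, 0.069]), ([189.0, 176.0], 0.54, [0.577, 0.253])]
case [([272.0, 176.0], 0.61, [0.599, 0.013])]
dial_grip [([429.0, 190.0], 0.66, [0.538, -0.428]), ([192.0, 169.0], 0.58, [0.587, 0.236]), ([311.0, 255.0], 0.57, [0.351, -0.101]), ([249.0, 260.0], 0.44, [0.335, 0.069]), ([269.0, 176.0], 0.41, [0.571, 0.019])]
shackle [([276.0, 159.0], 0.93, [0.626, 0.001])]
coupon [([137.0, 184.0], 0.62, [0.569, 0.434])]
roll [([429.0, 189.0], 0.8, [0.564, -0.472])]
bottle [([134.0, 239.0], 0.63, [0.395, 0.435])]
1.05 [0.24208482 0.49387739 0.20818328] [7.09742654e-01 3.06035187e+00 1.65506350e-05] [3.14159265 0.         0.        ]
```

View pics/top0.png

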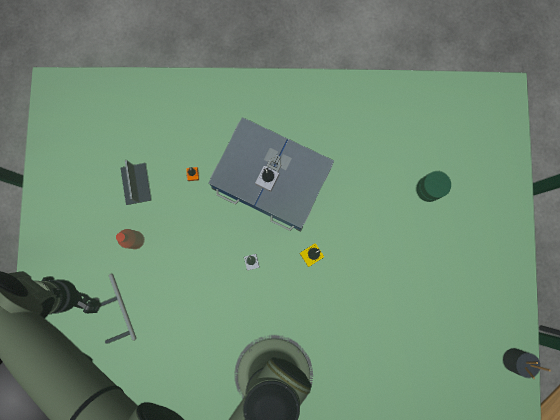

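View pics/scene0.png

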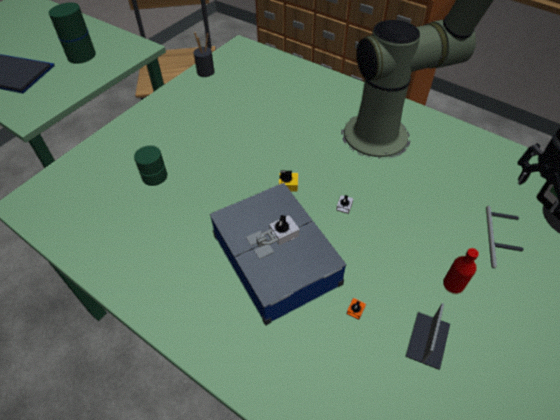

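The top view shows four lock-like things: orange (192,174), yellow (312,255), a small grey one on the table (251,261), and a larger grey one on the case at (267,178). The one on the case is meant: it isn't orange or yellow, it is the larger grey one, and it sits on the shackle. The scene view agrees, with the lock at (284,228) and the shackle at (260,239). Next I'll fit the case pose and view an enlarged crop.

```bash
cat > fit.py <<'E'
from h import *
from scipy.optimize import minimize
def box(x,y,yaw):
    c,s=np.cos(yaw),np.sin(yaw)
    return [(x+c*a-s*b,y+s*a+c*b,z) for a in(-.11,.11) for b in(-.15,.15) for z in(0,.1)]
E
python3 - <<'E'
from fit import *
fs={};ms={}
for c in("scene","top"):
    f=fs[c]=grab_frame(c); m=silhouettes(c,"case")[0]["mask"].astype(np.uint8)
    for d in silhouettes(c,"lock"):   # lock on the case counts into the silhouette
        k=d["mask"]; ct=d["centre"]
        if np.hypot(*(np.array(ct)-proj(f,[.57,.025,.13])))<15: m[k]=1
    ms[c]=cv2.morphologyEx(m,cv2.MORPH_CLOSE,np.ones((15,15)))
def cost(p,cams):
    t=0
    for c in cams:
        h=cv2.convexHull(np.array([proj(fs[c],P) for P in box(*p)],np.float32))
        im=np.zeros((420,560),np.uint8); cv2.fillConvexPoly(im,np.round(h*16).astype(np.int32),1,shift=4)
        t+=1-(im&ms[c]).sum()/(im|ms[c]).sum()
    return t
for cams in(("scene",),("top",),("scene","top")):
    r=minimize(cost,[.595,.01,-.42],args=(cams,),method="Nelder-Mead",options=dict(initial_simplex=[[.595,.01,-.42],[.61,.01,-.42],[.595,.025,-.42],[.595,.01,-.35]]))
    x,y,w=r.x; c,s=np.cos(w),np.sin(w)
    print(cams,r.x.round(4),round(r.fun,3),"lock",(x-.02*c).round(4),(y-.02*s).round(4))
def crop(c,P):
    u,v=proj(fs[c],P).round().astype(int); print(c,"crop origin",u-25,v-25)
    i=fs[c]["img"][v-25:v+25,u-25:u+25]; return cv2.resize(i,(400,400),interpolation=cv2.INTER_CUBIC)
cv2.imwrite("pics/crop0.png",cv2.cvtColor(np.hstack([crop("top",[x-.02*c,y-.02*s,.13]),crop("scene",[x-.02*c,y-.02*s,.13])]),cv2.COLOR_RGB2BGR))
for c in fs:
    for k,z in((-.02,.148),(.036,.115)): print(c,proj(fs[c],[x+k*np.cos(w),y+k*np.sin(w),z]).round(1))
E
```

```text
('scene',) [ 0.5921  0.0138 -0.4344] 0.017 lock 0.574 0.0222
('top',) [ 0.5933  0.0151 -0.4369] 0.035 lock 0.5752 0.0235
('scene', 'top') [ 0.5927  0.0149 -0.4373] 0.055 lock 0.5746 0.0233
top crop origin 243 151
scene crop origin 257 202
scene [281.5 222.8]
scene [261.2 240.3]
top [267.5 174.7]
top [276.3 159.6]
```

View pics/crop0.png

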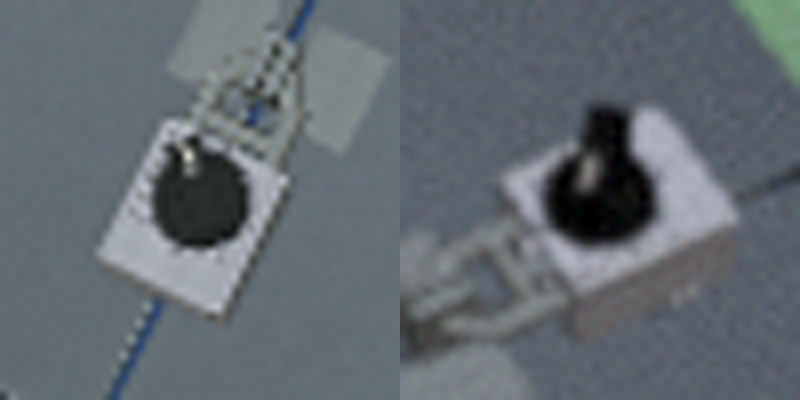

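The crop confirms the grey lock on the legs of the shackle. In the top view the dial axis is at about (268,175) and the white pointer line at about (266,170). In the scene view the line is at about (280,223). Next I compute the pointer angle by rendering the bar for each possible dial angle.

Run:
```python
from h import *
w=-.437; L=np.array([.5746,.0233,0.1])
print("axis@.159", end=" ")
wl={"top":(243+185/8-.5,151+158/8-.5),"scene":(257+188/8-.5,202+172/8-.5)}
for c in("top","scene"):
    f=grab_frame(c)
    P=at_z(f,wl[c],.159); d=P[:2]-L[:2]
    print(c,"axis px",proj(f,L+[0,0,.059]).round(1),"line",P.round(4),"r",np.hypot(*d).round(4),"dial deg",np.degrees(np.arctan2(d[1],d[0])-w).round(0))
    for deg in(45,90,135):
        a=w+np.radians(deg); u=np.array([np.cos(a),np.sin(a),0]); print("  ",deg,"tip/tail px",proj(f,L+u*.017+[0,0,.059]).round(1),proj(f,L-u*.017+[0,0,.059]).round(1))
# grasp feasibility: tool y across bar
for deg in(45,90,135,0):
    for k in(0,1,-1):
        yaw=w+np.radians(deg)+k*np.pi
        q=ik([.5746,.0233,.16],down(yaw)); print(deg,k,None if q is None else np.round(q,2))
```

```text
axis@.159 top axis px [267.4 174. ] line [0.585  0.0284 0.159 ] r 0.0116 dial deg 51.0
   45 tip/tail px [265.4 168.3] [269.4 179.7]
   90 tip/tail px [261.9 171.4] [272.9 176.6]
   135 tip/tail px [261.6 175.9] [273.2 172. ]
scene axis px [281.4 219.9] line [0.5838 0.0258 0.159 ] r 0.0096 dial deg 40.0
   45 tip/tail px [279.5 225.5] [283.3 214.5]
   90 tip/tail px [285. 225.] [277.9 215. ]
   135 tip/tail px [288.4 221.5] [274.5 218.5]
45 0 [-0.09  0.41 -0.2   0.96  0.    2.71]
45 1 [-0.09  0.41 -0.2   0.96  0.   -0.44]
45 -1 [-0.09  0.41 -0.2   0.96  0.   -0.44]
90 0 [-0.09  0.41 -0.2   0.96  0.    1.92]
90 1 [-0.09  0.41 -0.2   0.96  0.   -1.22]
90 -1 [-0.09  0.41 -0.2   0.96  0.   -1.22]
135 0 [-0.09  0.41 -0.2   0.96  0.    1.13]
135 1 [-0.09  0.41 -0.2   0.96  0.   -2.01]
135 -1 [-0.09  0.41 -0.2   0.96  0.   -2.01]
0 0 [-0.09  0.41 -0.2   0.96  0.   -2.79]
0 1 [-0.09  0.41 -0.2   0.96  0.    0.35]
0 -1 [-0.09  0.41 -0.2   0.96  0.    0.35]
```

The dial reads 51° in the top view and 40° in the scene view, so it is at the +45° click. I approach, grip the bar, and turn it 45° clockwise.

```bash
cat >> h.py <<'E'
W=-.437; L=np.array([.5746,.0233,.1]); U=np.array([np.cos(W),np.sin(W),0])
def st(t=""):
    s=get_state(); print(t,round(s["clock"],2),"pos",np.round(s["position"],4),"F",np.round(s["contact_force"],1),"M",np.round(s["wrist_torque"],2),"gap",round(s["finger_gap"],3),"gf",np.round(s["grasp_force"],1)); return s
E
python3 - <<'E'
from h import *
p=get_state()["position"]
move_l([p[0],p[1],.30],.2)
a=W+np.pi/4+np.pi
movep([L[0],L[1],.25],down(a)); st("above")
move_l([L[0],L[1],.139],.1,until_force=12); st("down")
grab(25); st("grip")
move_l([L[0],L[1],.139],rot=down(W+np.pi+np.pi/8)) ; st("half")
move_l([L[0],L[1],.139],rot=down(W+np.pi)) ; st("turned")
E
```

```text
above 4.13 pos [0.5744 0.024  0.2499] F [-1.   0.6  0.8] M [-0.   -0.    0.06] gap 1.005 gf 0.0
down 5.39 pos [0.5752 0.0233 0.1397] F [-0.3 -0.1 -0.2] M [ 0.01 -0.02  0.01] gap 0.999 gf 0.0
grip 6.16 pos [0.5746 0.0233 0.139 ] F [0.6 0.9 0.3] M [ 0.01 -0.02  0.02] gap 0.001 gf 0.0
half 6.7 pos [0.5746 0.0233 0.139 ] F [-0.1  0.8 -0.3] M [ 0.02 -0.01 -0.01] gap -0.001 gf 0.0
turned 7.24 pos [0.5746 0.0233 0.139 ] F [-0.1 -0.2  0.5] M [ 0.03  0.01 -0.01] gap 0.001 gf 0.0
```

The fingers shut on nothing, so I'll look before doing anything else.

Run:
```python
from h import *
f=grab_frame("scene"); u,v=proj(f,L+[0,0,.04]).astype(int)
a=cv2.resize(f["img"][v-35:v+35,u-35:u+35],(400,400),interpolation=cv2.INTER_CUBIC)
f=grab_frame("top"); u,v=proj(f,L+[0,0,.04]).astype(int)
b=cv2.resize(f["img"][v-35:v+35,u-35:u+35],(400,400),interpolation=cv2.INTER_CUBIC)
cv2.imwrite("pics/c1.png",cv2.cvtColor(np.hstack([a,b]),cv2.COLOR_RGB2BGR))
s=get_state(); print(R.from_rotvec(s["eef_rot"]).as_matrix().round(2))
```

```text
[[-0.91  0.42  0.  ]
 [ 0.42  0.91  0.  ]
 [ 0.    0.   -1.  ]]
```

View pics/c1.png

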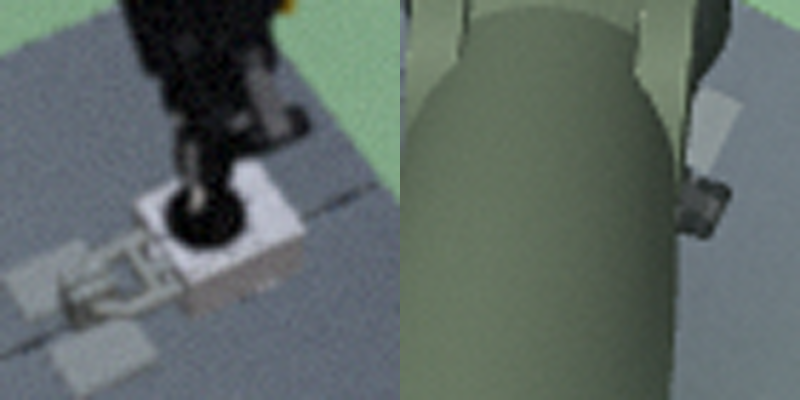

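The white line is at crop position (195,185), so the dial has not moved. The dark finger at crop position (290,125) is off to the side of the bar. I'll compare wider views with the gripper shut and open to see where the fingers really are.

Run:
```python
from h import *
def v(s):
    f=grab_frame("scene"); im=f["img"].copy(); 
    c=proj(f,L+[0,0,.09]).astype(int)
    big=cv2.resize(im[c[1]-60:c[1]+60,c[0]-40:c[0]+40],(400,600),interpolation=cv2.INTER_CUBIC)
    s=get_state(); T=R.from_rotvec(s["eef_rot"]).as_matrix(); p=np.array(s["position"])
    for d,col in(((0,0,0),(255,0,0)),((0,.04,0),(255,255,0)),((0,-.04,0),(0,255,255)),((0,0,-.019),(255,0,255))):
        q=(proj(f,p+T@np.array(d))-c+[40,60])*5; cv2.circle(big,tuple(int(x) for x in q),5,col,2)
    return big
a=v(0); print(st("shut")["q"]); let_go(); st("open"); b=v(0)
cv2.imwrite("pics/c2.png",cv2.cvtColor(np.hstack([a,b]),cv2.COLOR_RGB2BGR))
```

```text
shut 7.39 pos [0.5746 0.0233 0.139 ] F [-0.7  0.5 -0.2] M [0.02 0.02 0.05] gap 0.0 gf 0.0
[-8.77863791e-02  4.25455506e-01 -2.29795872e-01  9.15553222e-01
 -1.19699682e-05  3.47988476e-01]
open 8.18 pos [0.5746 0.0233 0.139 ] F [ 0.2 -0.1  0.1] M [ 0.   -0.02  0.02] gap 0.999 gf 0.0
```

View pics/c2.png

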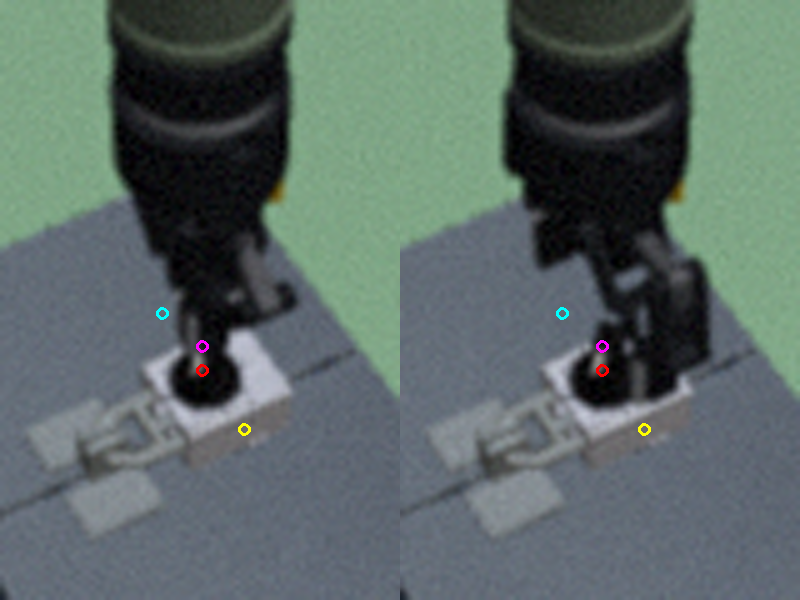

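The open fingers straddle the dial in the right place, but the shut tips end about 7 px higher than the reported TCP. This points to the tips being higher than expected, not off to the side. I'll touch the empty lid with shut fingers to measure the height error.

Run:
```python
from h import *
V=np.array([-U[1],U[0],0])
move_l([L[0],L[1],.21],.2); grab(25)
t=L+V*.09-U*.02
move_l([t[0],t[1],.21],.2)
move_l([t[0],t[1],.125],.15,until_force=8); st("pre")
print(move_l([t[0],t[1],.085],.02,until_force=5)); st("touch")
f=grab_frame("scene"); print(proj(f,get_state()["position"]))
c=proj(f,t+[0,0,.04]).astype(int)
cv2.imwrite("pics/c3.png",cv2.cvtColor(cv2.resize(f["img"][c[1]-50:c[1]+50,c[0]-60:c[0]+60],(720,600),interpolation=cv2.INTER_CUBIC),cv2.COLOR_RGB2BGR)); print(c)
```

```text
pre 10.82 pos [0.5951 0.1127 0.1257] F [-0.4  0.3  0.9] M [-0.   -0.04  0.  ] gap -0.003 gf 0.0
False
touch 12.97 pos [0.5947 0.1133 0.0851] F [-0.8 -0.2  0.1] M [-0.    0.04  0.03] gap 0.001 gf 0.0
[307.38142016 261.33168441]
[308 248]
```

View pics/c3.png

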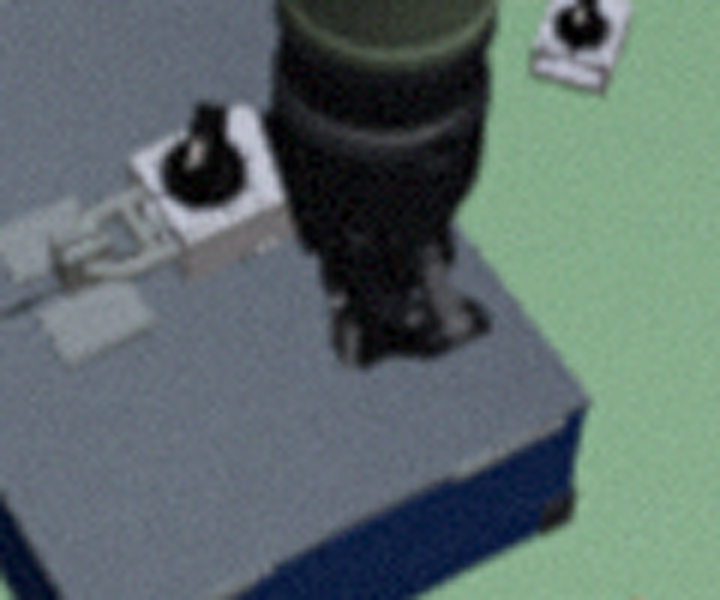

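The tips appear at (355,365) in the crop, about at the lid, and there is still no contact with the TCP at a reported 0.085. I'll keep lowering slowly until they touch.

Run:
```python
from h import *
p=get_state()["position"]
print(move_l([p[0],p[1],.055],.02,until_force=5)); st("touch")
sleep(.2); st()
```

```text
True
touch 13.68 pos [0.5946 0.1133 0.077 ] F [-0.5 -0.7  4.9] M [-0.01  0.15 -0.03] gap 0.006 gf 2.4
 13.88 pos [0.5946 0.1133 0.077 ] F [-1.3 -1.   5.1] M [-0.05  0.19  0.01] gap 0.001 gf 2.7
```

The fingers touch the lid at a reported z of 0.077, while the lid is 0.100 high. So the tips are really 23 mm higher than reported. I apply that offset and grip the dial again.

```bash
cat >> h.py <<'E'
DZ=-.023   # reported z minus true z, from touching the lid
E
python3 - <<'E'
from h import *
p=get_state()["position"]
move_l([p[0],p[1],.2+DZ],.2); move_l([L[0],L[1],.22+DZ],.2,rot=down(W+np.pi+np.pi/4)); let_go(); st("above")
move_l([L[0],L[1],.140+DZ],.08,until_force=8); st("down")
grab(25); s=st("grip")
if s["finger_gap"]>.08:
    move_l([L[0],L[1],.140+DZ],rot=down(W+np.pi+np.pi/8)) ; st("half")
    move_l([L[0],L[1],.140+DZ],rot=down(W+np.pi)) ; st("turned")
E
```

```text
above 16.25 pos [0.5746 0.0233 0.197 ] F [ 0.7 -0.4 -0.3] M [-0.02  0.01  0.03] gap 1.001 gf 0.0
down 17.4 pos [0.5751 0.0233 0.1176] F [-0.4 -0.5  0.3] M [ 0.05 -0.03 -0.05] gap 0.998 gf 0.0
grip 18.06 pos [0.5745 0.0234 0.1171] F [-0.8  0.8  1.4] M [ 0.13  0.18 -0.02] gap 0.145 gf 27.8
half 18.6 pos [0.5751 0.0252 0.1173] F [1.3 4.8 2.2] M [ 1.16 -0.04  0.02] gap 0.147 gf 27.9
turned 19.14 pos [0.5752 0.0241 0.1172] F [1.1 4.1 1.8] M [ 0.86 -0.27  0.  ] gap 0.146 gf 27.8
```

The gap of 0.145, about 12 mm, matches the bar, and the turn is done. I release, rise and check the pointer.

Run:
```python
from h import *
let_go(); B=L-.006*U
move_l([B[0],B[1],.24+DZ],.2); st("up")
f=grab_frame("scene"); c=proj(f,L+[0,0,.04]).astype(int)
for deg in(0,45): 
    a=W+np.radians(deg); print(deg,(proj(f,L+np.array([np.cos(a)*.011,np.sin(a)*.011,.059]))-c+25)*16)
cv2.imwrite("pics/c4.png",cv2.cvtColor(cv2.resize(f["img"][c[1]-25:c[1]+10,c[0]-25:c[0]+25],(800,560),interpolation=cv2.INTER_CUBIC),cv2.COLOR_RGB2BGR))
```

```text
up 20.49 pos [0.5688 0.0259 0.2162] F [-1.1  0.3 -0.8] M [-0.02  0.05 -0.01] gap 0.999 gf 0.0
0 [341.32140469 364.66363293]
45 [386.39246122 392.64932659]
```

View pics/c4.png

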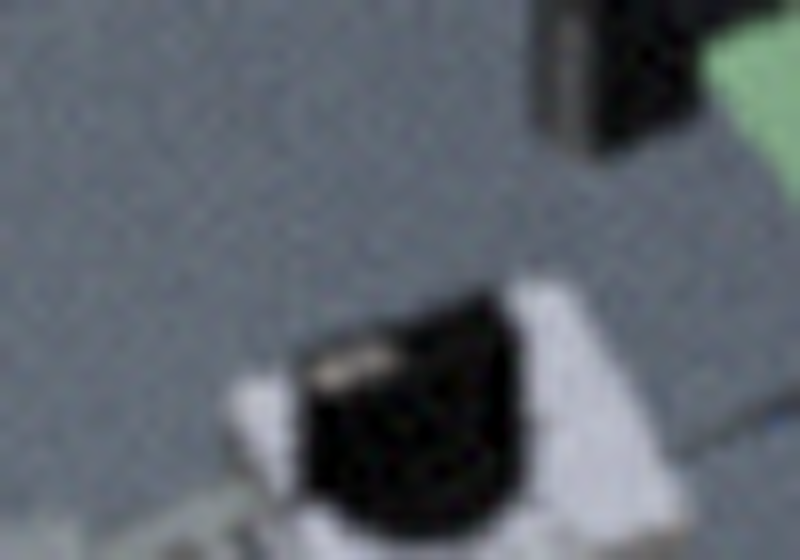

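The white line at crop (350,362) matches the prediction for 0° at (341,365), so the pointer points at the shackle. Now I grip the sides, pull back along -x, and lift.

Run:
```python
from h import *
B=L-.006*U; z=.101+DZ
move_l([B[0],B[1],z],.08,until_force=8); st("down")
grab(60); s=st("grip")
if .5<s["finger_gap"]<.7:
    E=B-.04*U
    print(move_l([E[0],E[1],z],.04,until_force=50)); s=st("pulled")
    print("dist",np.dot(B-s["position"],U)+0)
f=grab_frame("scene"); c=proj(f,L+[0,0,.04]).astype(int)
cv2.imwrite("pics/c5.png",cv2.cvtColor(cv2.resize(f["img"][c[1]-50:c[1]+35,c[0]-40:c[0]+60],(700,595),interpolation=cv2.INTER_CUBIC),cv2.COLOR_RGB2BGR))
```

```text
down 22.43 pos [0.5695 0.0258 0.0785] F [-0.  -0.2  0.3] M [0.01 0.   0.03] gap 0.998 gf 0.0
grip 22.85 pos [0.5699 0.0263 0.0789] F [-0.6  1.8  5.3] M [ 0.41  0.07 -0.09] gap 0.584 gf 61.2
False
pulled 24.0 pos [0.5339 0.0423 0.0789] F [ 4.  -2.9  5.3] M [-0.19 -0.76 -0.  ] gap 0.585 gf 61.6
dist 0.038915099933840944
```

View pics/c5.png

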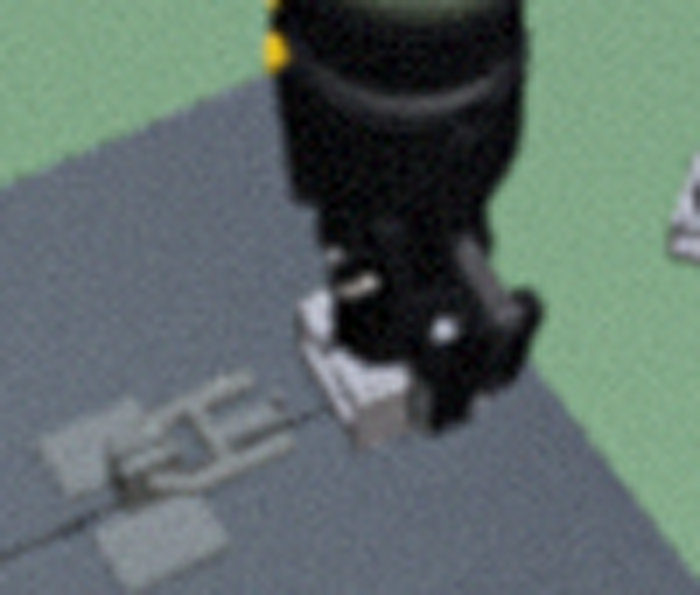

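The lock is clear: the legs end at crop (290,440) and the lock face starts at about (310,340) to (360,440). The gap of 0.585 is 50 mm, as it should be. Now I lift it.

Run:
```python
from h import *
p=get_state()["position"]
move_l([p[0],p[1],p[2]+.17],.1); sleep(.5); s=st("lifted"); print(R.from_rotvec(s["eef_rot"]).as_matrix()[:,2].round(3), np.abs(s["joint_velocities"]).max())
f=grab_frame("scene"); c=proj(f,np.array(p)+[0,0,.17]).astype(int)
cv2.imwrite("pics/c6.png",cv2.cvtColor(cv2.resize(f["img"][max(0,c[1]-45):c[1]+75,c[0]-60:c[0]+60],(600,600),interpolation=cv2.INTER_CUBIC),cv2.COLOR_RGB2BGR))
```

```text
lifted 26.41 pos [0.5339 0.0423 0.2489] F [-0.1  0.5 -2.9] M [-0.03 -0.05 -0.06] gap 0.583 gf 60.9
[ 0. -0. -1.] 0.0013469396743009039
```

View pics/c6.png

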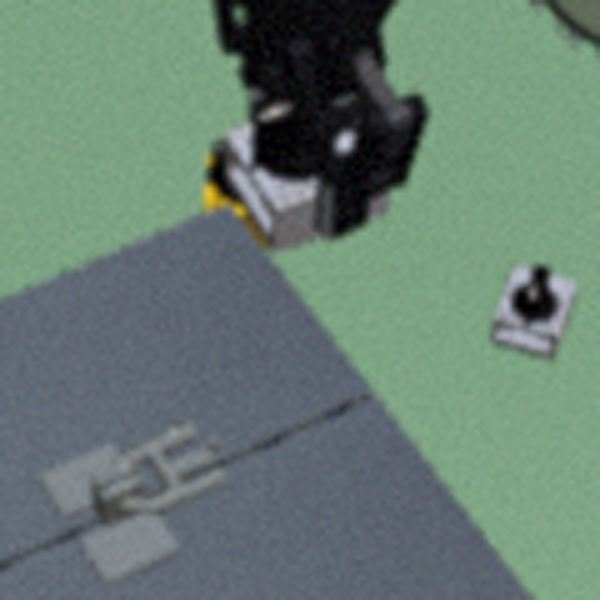

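The lock hangs level in the gripper at crop (275,190), with the shackle empty at (150,480), about 17 cm above the lid.

```bash
python3 -c "
from cell import *
print(sign_off())"
```

```text
the job is handed in; nothing more can be done
None
```

The dial was turned to the shackle mark, the lock pulled straight back off, and it is held level and still about 17 cm above the lid; the job was handed in at about 26.5 s, and the sample, roll and bottle were not touched.

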